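# Park the light sensor on the arc rail

## Task

On the arc rail, slide the light-sensor carriage along the bent rod, round the bend to the far end, turning it so that it follows the rod, and then use the carriage to push the grey parking switch fully home. Do it gently: if the carriage binds or drags sideways, ease it rather than force it. Leave it parked there, hanging freely, and leave the jar and the ring on its plate where they are.

Things in the scene. Friction and masses are not known exactly. Their poses are not given: they have to be found in the camera images.
- stand: Arc rail, fixed: black plate with a level round steel rod, 12 mm thick, axis 125 mm above the bench. Origin on the bench under the start of the bend, z up. In its frame (mm) the rod starts at a post at (-100, 0), runs straight along +x to (0, 0), then bends left on radius 120 about (0, 120) through (68.7, 21.6) to (112.7, 78.8), then straight 105 mm along (0.344, 0.939) to a second post.
- bend_mid (a point): Middle of the bend, on the rod's axis, (68.7, 21.6, 125) mm in the stand. Up to here the rod is as drawn. All beyond (second half of bend, far straight, switch, post) is turned as one piece about the vertical through this point by an unknown angle, up to 0.16 rad either way: up to 20 mm sideways at the switch. It is stiff and stays as it is: find its way by feel or camera.
- carriage: Light-sensor carriage, 0.22 to 0.37 kg, loose, threaded on the rod's first straight. Origin at the bore's centre, x along the bore towards the bend, z up. Aluminium block 28 mm long, 34 x 34 mm, bore 15.6 mm (1.8 mm play all round; it hangs 1.8 mm below the rod's axis). Sensor head hangs 53 mm down, lens tube to 30 mm on +y. Over 25 N between it and the rail is forcing it.
- grip (a point): On the carriage, 45 mm above the bore's centre: the point to hold on its upright black square grip, 16 x 16 mm, faces square to the carriage's x and y, from 17 to 63 mm above the bore's centre. Hold from above. The two rod posts reach 11 mm above the rod's axis.
- switch (a joint): Travel (m) of the grey parking switch, a block 28 x 28 mm, 16 long, round the rod's far straight; slides along it away from the bend from 0 (may start up to 3 mm in) to 0.014, fully home. Takes 4 N (6 to 7 with the carriage's own friction) and stays where pushed. The carriage's front face, 14 mm ahead of its origin, meets it; at 0 its face is 58 mm past the end of the bend.
- park (a point): Drawing position of the carriage's origin with the switch fully home, were the far half as drawn: on the rod's axis 58 mm past the end of the bend. Its x points along the far straight away from the bend, z up. Fixed to the stand; the true place is up to 21 mm aside along its y and 4 mm along its x.
- vial: Bystander on the plate inside the bend: small amber jar with white cap, 22 mm across, 40 mm high. Origin under its centre. A sample table (70 mm high, at (0, 120) mm in the stand) and a lamp box (80 mm high, at (86, 198)) are fixed to the plate.
- cap: Bystander on the plate inside the bend: black ring, 32 mm across, 12 mm high. Origin under its centre.
Not all that is in view belongs to the job. There is more than one size of the carriage; the one meant has the size given above.

How it is judged:
On the way:
1. the carriage has come round the bend onto the far straight, the switch not yet pushed (x of carriage in the frame of park between -0.045 and 0 m and value of joint switch below 0.006 m), for 0.1 s.
At the end, for the whole second after the job is handed in: The switch is pushed in at least 11.5 of its 14 mm; the carriage hangs on the far straight at the switch (within 12 mm short and 8 mm beyond its drawn parking place along the rod, 30 mm to the side), upright within 14 degrees, released and at rest (value of joint switch above 0.0115 m and x of carriage in the frame of park between -0.012 and 0.008 m and y of carriage in the frame of park between -0.03 and 0.03 m and angle between the x axis of carriage and the x axis of park, either way round below 0.35 rad and angle between carriage's own z axis and vertical below 0.25 rad and linear speed of carriage below 0.03 m/s); the robot touches nothing.
It fails at once if the carriage is forced against the rail (more than 25 N) (contact force between carriage and stand above 25 N).
It fails at once if the jar or the ring on the plate is disturbed (distance of any of vial, cap from where it was at the start of the episode above 0.015 m).
It fails at once if the robot leans on the rail (contact force between any of the fingers, the arm and stand above 15 N).
It also fails if it takes over 72 s, if anything falls off the work surface, if the arm or the gripper's body presses on something with over 40 N, if the wrist force passes 120 N, or if a joint passes its speed limit or range.

## Robot

A 6-joint arm with a two-finger parallel gripper is mounted at the origin on the work surface. World frame = base frame: x ahead of the robot, y to its left, z up, the work surface at z = 0. Lengths are in m, angles in rad, forces in N, time in s.
With the tool pointing down it reaches from about 0.3 to 0.875 m from the base axis. Payload 6.4 kg.
Tool frame: the origin (TCP) lies midway between the tips of the shut fingers; the grasp point (between the pads) lies 19 mm behind it; z points along the fingers, y is the direction in which the jaws open and shut (so a half turn about z gives the same grasp; the last joint's range is limited). The gripper opens to 85 mm and grips with 20 to 120 N. Pads are 22 mm wide; open, the fingers measure 114 mm over their backs; the gripper's body (76 mm by 85 mm) begins 54 mm behind the grasp point. The pads swing forward as they close: fully open they stand 13 mm farther back than shut.
Start: joints at [-1.399, 0.181, 1.607, -0, 1.354, -0.206], TCP at [0.212, -0.534, 0.195] pointing down, gripper open.
Joint ranges: [-2.99, 2.99], [-0.89, 2.07], [0.3, 2.58], [-1.14, 4.28], [0, 2.63], [-3.12, 3.12]. Speed limits (rad/s): [2.57, 2.57, 3.01, 3.14, 3.14, 3.14].

## Interface

Orientations are given as a 3x3 rotation matrix whose columns are the frame's x, y, z axes.
In Python, from cell import env, eyes, look_for, silhouettes, landmark_of gives the robot as it stands.
- The arm moves only by the shell command python3 -m jog 'ROWS' [FORCE]. ROWS is JSON, a list of rows, each a list of 3 entries, a list of its own where there are three numbers: the gripper command: -1 is fully open, 1 is shut, values between are in proportion, then the shift along the tool's x, y, z as a fraction of full scale, then the turn, a rotation vector about the tool's x, y, z as a fraction of full scale. A call has 1 to 20 rows; each row shifts and turns the commanded pose from where the row before left it, along the tool's axes as they then stand; what a row does not reach is not made up. Full scale, the value 1, is 0.5 m for a shift and 180 degrees for a turn. A row lasts 1/8 s, in which the tool goes at most 62.5 mm and 10.7 degrees, less where a joint would pass 70% of its speed; a pose out of reach is approached as far as the arm can. A call with a number of a shift or a turn outside -1 to 1 is refused whole. A call with a gripper value outside its range is refused whole. The fingers move at their own pace and stop on an object; FORCE is the grip in N (left out, the last holds). Time passes only in rows, so rows that do not move let the fingers close. It gives the time, the measured TCP pose, the force and the opening at its end, in the units of the state.
- env.state(): the state, without advancing time (a new reading comes with each control period).
- eyes.read_camera(name): name is "scene" or "top" or "wrist"; returns the picture (420x560x3 uint8, red, green, blue); there is no depth.
- eyes.get_calibration(name): a dict with "mtx" (3x3 intrinsics, pixels), "k1" (the pictures are not rectified: a ray, as slopes to the right and down, at radius r is drawn at 1 + k1 r^2 times it, then the intrinsics apply), "xyz" and "rotation" of the camera in the world. Camera axes: x right, y up, looking along -z (the intrinsics and any distortion apply to the point x, -y, -z); pixel columns grow to the right and rows downward; lengths in m; the calibration is good to about 2 mm. A picture is of the moment at which its call begins: read the wrist's pose just before it. get_calibration takes no time and is no camera call; for the wrist camera it gives the pose at the moment of the call.
- env.close_job(): hands the job in, once; it reports no verdict.
Trained networks look in the newest picture that a camera, given by its name, has taken for a name from the list of things; names that differ only in an ending like _2 or _b are one class to them, and where a whole thing is asked for, a point or a joint stands for the part that bears it (a point fixed in the world has none). Each returns a list of dicts, best first, with "conf" (0 to 1); they miss things now and then, are a little off and sometimes report something else, mostly with a low value. They report only what shows in the picture. A call takes as long as a camera call. They do not tell look-alikes from the thing itself.
- look_for(camera, query): "location" ([x, y, z] in m, in world coordinates, good to about 4 mm: the middle of the surface that is visible of it).
- silhouettes(camera, query): "region" (420x560 bool, what is visible of it).
- landmark_of(camera, query): "location" ([x, y, z] in m, in world coordinates, good to about 4 mm: a listed point, or the origin of a listed thing).
The state is a dict: "t": time; "joints": joint angles; "joint_velocities": joint speeds; "tau": joint torques, N m; "ee_pos": TCP position; "ee_rot": TCP orientation; "force": force on the tool from outside, world axes, zero at the start; "moment": the same for the moment, N m; "opening": finger opening in m.
Only numpy, scipy, OpenCV 4.12 (cv2) and the standard library are available. Lean on these libraries where they do the work, as an engineer would, in place of code of your own. Each camera call takes 0.05 s, during which the arm holds its last target. There are 200 camera calls.

## Working session

There is one attempt and no reset: what is moved stays moved. The work goes in short steps, Python scripts to look and compute and a shell command to move; the robot and the scene stay as the last step left them, time stands still between calls to the robot, and variables do not carry over. Pictures are saved under pics/ and viewed, about 8 in all and at most 12, crops included, and the job is handed in when it is done.

```bash
ls; mkdir -p pics; python3 - <<'E'
from cell import env, eyes, look_for, silhouettes, landmark_of
import cv2, numpy as np
s=env.state(); print(s['t'],s['ee_pos'],s['ee_rot'],s['force'],s['opening'])
a=eyes.read_camera('scene'); b=eyes.read_camera('top')
cv2.imwrite('pics/a.png',a[:,:,::-1]); cv2.imwrite('pics/b.png',b[:,:,::-1])
for c in ('scene','top'):
  k=eyes.get_calibration(c); print(c,k['xyz'],np.round(k['mtx'],1).tolist(),k['k1'])
  for q in ('stand','bend_mid','carriage','grip','switch','park','vial','cap'):
    try: print(c,q,[(np.round(d['location'],3).tolist(),round(d['conf'],2)) for d in landmark_of(c,q)][:4])
    except Exception as e: print(c,q,e)
print(env.state()['t'])
E
```

```text
pics
0.0 [ 0.21199353 -0.53382575  0.19427803] [[ 9.29500012e-01  3.68821942e-01 -3.20179683e-04]
 [ 3.68821917e-01 -9.29498431e-01  1.74957146e-03]
 [ 3.47673832e-04 -1.74431598e-03 -9.99998418e-01]] [ 0.91639848 -0.77217751 -1.23258367] 0.08593050831338953
scene [ 1.30486823 -0.1039011   0.52421867] [[504.6, 0.0, 282.9], [0.0, 504.6, 211.8], [0.0, 0.0, 1.0]] -0.15062638298403067
scene stand [([0.599, -0.006, 0.004], 0.83)]
scene bend_mid [([0.601, -0.004, -0.001], 0.73), ([0.634, 0.057, 0.128], 0.56)]
scene carriage [([0.582, -0.023, 0.123], 0.83), ([0.526, -0.232, 0.067], 0.69)]
scene grip [([0.794, -0.072, 0.128], 0.98), ([0.53, -0.229, 0.125], 0.76), ([0.584, -0.024, 0.169], 0.57)]
scene switch it knows: bend_mid, cap, carriage, grip, park, stand, vial
scene park [([0.596, 0.176, 0.127], 0.92)]
scene vial [([0.529, 0.024, 0.016], 0.74)]
scene cap [([0.572, 0.08, 0.014], 0.67)]
top [ 0.5362683  -0.03229473  0.9046305 ] [[452.0, 0.0, 275.6], [0.0, 452.0, 208.9], [0.0, 0.0, 1.0]] -0.06413882239037647
top stand []
top bend_mid [([0.632, 0.058, 0.126], 0.87)]
top carriage [([0.583, -0.02, 0.12], 0.83), ([0.796, -0.07, 0.068], 0.73), ([0.533, -0.225, 0.072], 0.58)]
top grip [([0.528, -0.227, 0.128], 0.7), ([0.799, -0.068, 0.127], 0.59)]
top switch it knows: bend_mid, cap, carriage, grip, park, stand, vial
top park [([0.6, 0.177, 0.125], 0.89)]
top vial [([0.529, 0.024, 0.012], 0.47)]
top cap [([0.574, 0.08, 0.017], 0.47)]
0.8
```

View pics/a.png

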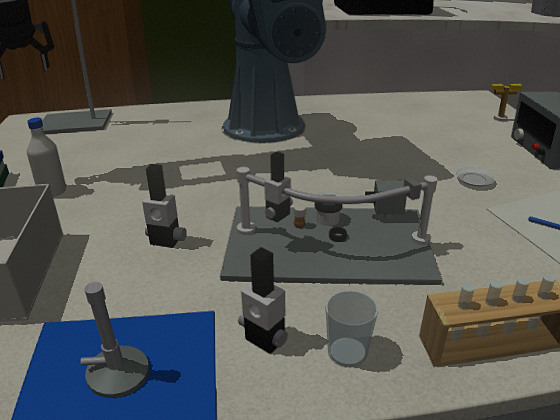

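View pics/b.png

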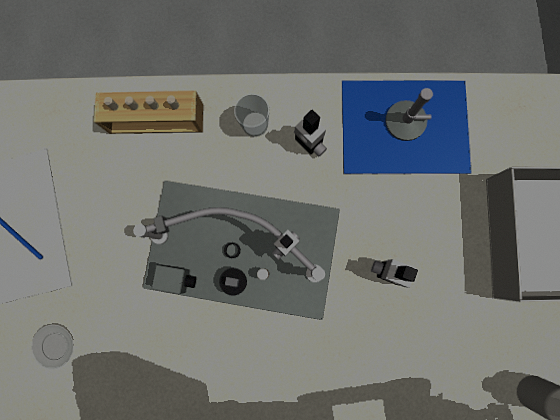

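The carriage threaded on the rod (scene ~(278,185), top ~(287,241)) is the one meant. The two standing on the bench (scene (163,205), (264,300)) are not on a rod. Next I fit the rail model to the top picture.

```bash
cat > h.py <<'E'
import numpy as np, cv2
from scipy.optimize import minimize
def proj(k,P):
    p=(np.atleast_2d(P)-k['xyz'])@np.array(k['rotation'])
    s=np.c_[p[:,0]/-p[:,2],-p[:,1]/-p[:,2]]
    s=s*(1+k['k1']*(s**2).sum(1,keepdims=True)); M=np.array(k['mtx'])
    return s@M[:2,:2].T+M[:2,2]
R=lambda a:np.array([[np.cos(a),-np.sin(a)],[np.sin(a),np.cos(a)]])
BM=np.array([68.7,21.6])/1000
def rod(s,o=0,phi=0):
    """s metres past bend start along the nominal rod, o offset left; stand frame; heading"""
    s=np.atleast_1d(s).astype(float); L=.12*1.2195
    h=np.clip(s/.12,0,1.2195)
    x=.12*np.sin(h)+np.minimum(s,0)+np.maximum(s-L,0)*np.cos(1.2195)
    y=.12*(1-np.cos(h))+np.maximum(s-L,0)*np.sin(1.2195)
    p=np.c_[x-o*np.sin(h),y+o*np.cos(h)]
    far=s>.0732
    p[far]=(p[far]-BM)@R(phi).T+BM
    return p,h+far*phi
def world(q,s,o=0,z=.125):
    p,h=rod(s,o,q[3]); return np.c_[p@R(q[2]).T+q[:2],np.full(len(p),z)],h+q[2]
E
cat > fit.py <<'E'
from cell import env,eyes
from h import *
k=eyes.get_calibration('top'); g=cv2.GaussianBlur(cv2.imread('pics/b.png',0),(0,0),.7).astype(np.float32)
s=np.r_[-.085:-.06:.003,-.01:.195:.003]
def samp(q,o):
    u=proj(k,world(q,s,o)[0]).astype(np.float32); return cv2.remap(g,u[:,:1],u[:,1:],1)
def cost(q):
    q=np.array(q)/[1000,1000,100,100]
    return -np.mean(sum(np.minimum(samp(q,o),170) for o in(-.003,0,.003))/3-.5*(samp(q,-.0095)+samp(q,.0095)))
th=np.radians(45.7); best=None
for dphi in(-.12,-.06,0,.06,.12):
  for dt in(-.05,0,.05):
    o=np.array([.632,.058])-R(th+dt)@BM
    r=minimize(cost,[o[0]*1000,o[1]*1000,(th+dt)*100,dphi*100],method='Nelder-Mead',options=dict(maxiter=3000,initial_simplex=None))
    if best is None or r.fun<best.fun: best=r
    print(np.round(r.x,1),round(r.fun,1))
q=best.x/[1000,1000,100,100]; np.save('q.npy',q); print(q,best.fun)
print('carriage s~', [ (round(S,3),np.round(world(q,S)[0][0],3)) for S in(-.05,-.04,-.03)], 'park',world([*q[:3],0],.1463+.058)[0], 'bm',world(q,.0732)[0])
for c,f in(('top','b'),('scene','a')):
    im=cv2.imread(f'pics/{f}.png'); kc=eyes.get_calibration(c)
    x0,y0,w,hh=(120,180,220,150) if c=='top' else (220,140,230,150)
    im=cv2.resize(im[y0:y0+hh,x0:x0+w],None,fx=3.4,fy=3.4,interpolation=cv2.INTER_CUBIC)[:]
    u=(proj(kc,world(q,np.arange(-.1,.251,.004))[0])-[x0,y0]+.5)*3.4
    for a in u: cv2.circle(im,tuple(int(v) for v in a),1,(0,0,255),-1)
    cv2.imwrite(f'pics/{f}2.png',im)
E
python3 fit.py
```

```text
[605.   -4.8  80.3 -10.8] -29.0
[604.3  -6.2  80.5 -12.5] -29.2
[605.5  -4.7  81.1 -11.7] -29.2
[603.8  -6.9  80.4 -13.3] -29.1
[603.6  -7.4  75.6  -5.2] -26.0
[606.   -3.5  83.2 -14.4] -29.5
[604.4  -4.6  73.8   0. ] -21.2
[603.3  -6.8  72.7   0. ] -20.6
[602.3  -8.1  71.7   0. ] -20.1
[606.8  -4.6  79.1   3.2] -14.3
[605.3  -6.7  77.3   5.9] -13.3
[604.2  -7.9  76.9   6.5] -12.6
[607.6  -0.8  85.3 -15.2] -29.4
[604.5  -6.   75.5   8.2] -12.6
[604.2  -7.9  77.4  13.1] -11.4
[ 0.60601771 -0.00351184  0.83183571 -0.14383208] -29.523725509643555
carriage s~ [(-0.05, array([ 0.572, -0.04 ,  0.125])), (-0.04, array([ 0.579, -0.033,  0.125])), (-0.03, array([ 0.586, -0.026,  0.125]))] park [[0.59693447 0.18417725 0.125     ]] bm [[0.63632097 0.06187814 0.125     ]]
```

View pics/b2.png

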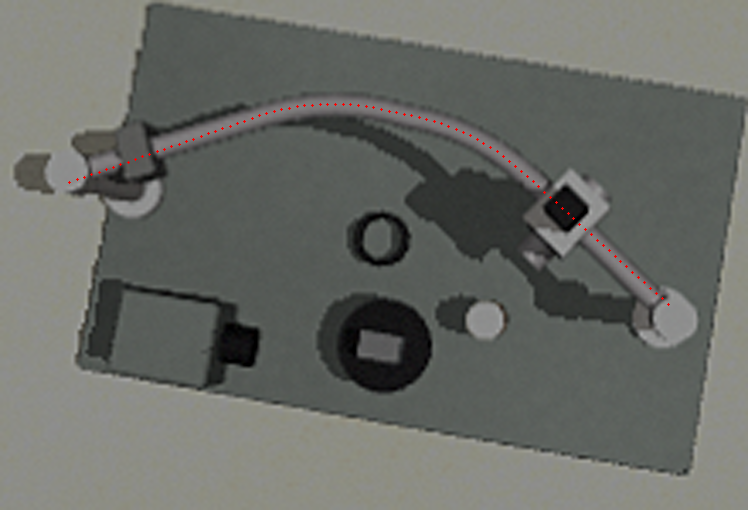

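View pics/a2.png

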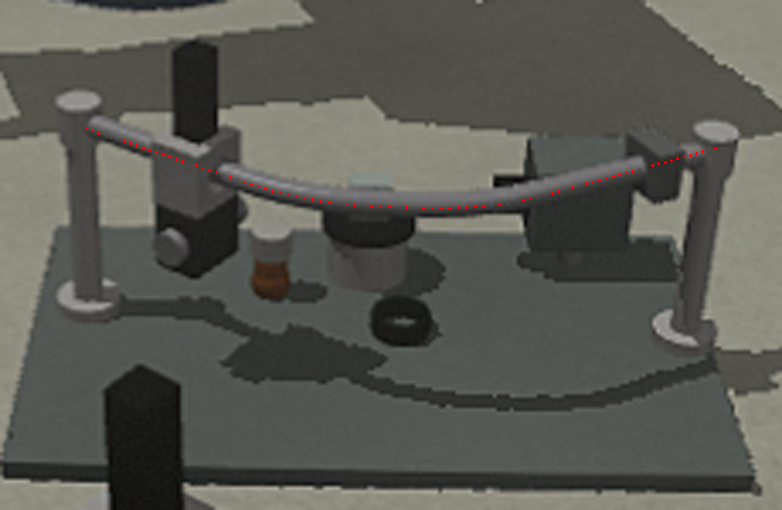

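```bash
cat > fit2.py <<'E'
exec(open('fit.py').read().split('th=np')[0])
post=np.array([[673,319],[66,170]])/3.4+[120,180]-.5
def res(v):
    q=np.array(v)/[1000,1000,100,100]
    return proj(k,world(q,np.array([-.1,.2513]),0,.136)[0])-post
f=lambda v:cost(v)+1.5*(res(v)**2).sum()+((v[2]-80.4)/1)**2
for p0 in(-14,-10,-6):
  r=minimize(f,[604,-6.5,80.4,p0],method='Nelder-Mead',options=dict(maxiter=4000)); print(np.round(r.x,2),r.fun,cost(r.x),np.round(res(r.x),1).tolist())
  if p0==-14 or r.fun<b.fun:b=r
q=b.x/[1000,1000,100,100];np.save('q.npy',q)
G=world(q,np.array([-.04,-.035,-.03]),0,.186)[0]; print(np.round(G,4), 'grip top px',np.round(proj(k,G),1), 'black top px',np.array([566,208])/3.4+[120,180]-.5)
print('bm',world(q,.0732)[0],'park',world([*q[:3],0],.2043)[0],'home',world(q,.2043))
E
python3 fit2.py
```

```text
[601.75  -8.09  79.87 -16.01] -27.356546980475457 -28.201845 [[0.4, -0.3], [-0.3, 0.1]]
[601.82  -8.11  79.89 -15.94] -27.33667906582809 -28.25349 [[0.4, -0.4], [-0.3, 0.2]]
[601.74  -8.05  79.83 -15.92] -27.34849464585007 -28.198717 [[0.4, -0.3], [-0.3, 0.2]]
[[ 0.5738 -0.0367  0.186 ]
 [ 0.5773 -0.0332  0.186 ]
 [ 0.5808 -0.0296  0.186 ]] grip top px [[292.4 246.6]
 [290.1 244.4]
 [287.8 242.2]] black top px [285.97058824 240.67647059]
bm [[0.63419815 0.05626549 0.125     ]] park [[0.59888291 0.17980172 0.125     ]] home (array([[0.61903627, 0.18385063, 0.125     ]]), array([1.85813085]))
```

```bash
python3 -m jog '[[-1,[0,0,-0.06],[0,0,-0.045]],[-1,[0,0,-0.06],[0,0,-0.045]],[-1,[0,0,-0.06],[0,0,-0.045]],[-1,[0.078,-0.011,0],[0,0,0]],[-1,[0.078,-0.011,0],[0,0,0]],[-1,[0.078,-0.011,0],[0,0,0]],[-1,[0.078,-0.011,0],[0,0,0]],[-1,[0.078,-0.011,0],[0,0,0]],[-1,[0.078,-0.011,0],[0,0,0]],[-1,[0.078,-0.011,0],[0,0,0]],[-1,[0.078,-0.011,0],[0,0,0]],[-1,[0.078,-0.011,0],[0,0,0]],[-1,[0.078,-0.011,0],[0,0,0]],[-1,[0.078,-0.011,0],[0,0,0]],[-1,[0.078,-0.011,0],[0,0,0]],[-1,[0.078,-0.011,0],[0,0,0]],[-1,[0.078,-0.011,0],[0,0,0]],[-1,[0.078,-0.011,0],[0,0,0]],[-1,[0.078,-0.011,0],[0,0,0]]]'
cat > st.py <<'E'
import sys
from h import *
from cell import env,eyes,landmark_of
def stat(tgt=None,yaw=None):
    s=env.state(); Rm=np.array(s['ee_rot']); y=np.arctan2(Rm[1,0],Rm[0,0])
    print('t',s['t'],'pos',np.round(s['ee_pos'],4),'yaw',round(y,4),'tilt',np.round(Rm[:,2],3),'F tool',np.round(Rm.T@s['force'],1),'M',np.round(Rm.T@s['moment'],2),'open',round(s['opening'],4))
    if tgt is not None: print('shift',np.round(Rm.T@(np.array(tgt)-s['ee_pos'])/.5,4),'turn z',np.round(-(yaw-y)/np.pi,4))
    return s
E
python3 - <<'E'
from st import *
q=np.load('q.npy'); w,h=world(q,-.026,0,.26); stat(w[0],h[0])
im=eyes.read_camera('wrist'); k=eyes.get_calibration('wrist')
for c in('grip','carriage'): print(c,[(np.round(d['location'],4).tolist(),round(d['conf'],2)) for d in landmark_of('wrist',c)])
im=cv2.cvtColor(im,cv2.COLOR_RGB2BGR)
for o in(-.006,0,.006):
  for a in proj(k,world(q,np.arange(-.1,.251,.006),o)[0]): 
    if abs(a).max()<2000: cv2.circle(im,tuple(int(v) for v in a),1,(0,0,255),-1)
cv2.imwrite('pics/w.png',im)
E
```

```text
t: 3.18
ee_pos: [0.5835, -0.0237, 0.2853]
ee_rot: [[0.695, 0.719, 0.0], [0.719, -0.695, -0.0], [0.0, 0.0, -1.0]]
force: [0.2, -0.5, 0.6]
opening: 0.0855
t 3.175 pos [ 0.5835 -0.0237  0.2853] yaw 0.802 tilt [ 0. -0. -1.] F tool [-0.2  0.6 -0.6] M [-0.06  0.    0.01] open 0.0855
shift [-0.0042  0.0044  0.0505] turn z 0.001
grip [([0.5292, -0.2314, 0.1299], 0.88), ([0.7995, -0.0654, 0.128], 0.8)]
carriage [([0.5336, -0.2287, 0.0727], 0.86), ([0.5857, -0.0208, 0.1265], 0.61), ([0.7962, -0.0693, 0.0642], 0.6), ([0.6324, 0.0535, 0.1249], 0.22)]
```

View pics/w.png

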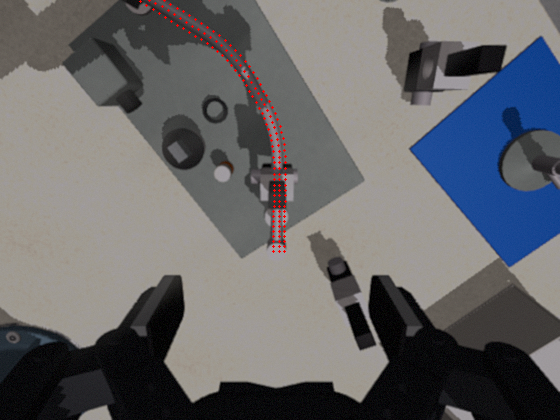

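```bash
python3 -m jog '[[-1,[-0.004,0.0044,0.05],[0,0,0.001]],[-1,[0,0,0.055],[0,0,0]],[-1,[0,0,0.055],[0,0,0]],[-1,[0,0,0.055],[0,0,0]],[-1,[0,0,0.057],[0,0,0]],[-1,[0,0,0],[0,0,0]]]' 35
python3 - <<'E'
from st import *
q=np.load('q.npy'); w,h=world(q,-.026,0,.149); stat(w[0],h[0])
im=eyes.read_camera('wrist'); k=eyes.get_calibration('wrist')
im=cv2.cvtColor(im,cv2.COLOR_RGB2BGR)
for o in(-.006,.006):
  for a in proj(k,world(q,np.arange(-.1,.251,.006),o)[0]): 
    if abs(a).max()<2000: cv2.circle(im,tuple(int(v) for v in a),1,(0,0,255),-1)
cv2.imwrite('pics/w2.png',im)
E
```

```text
t: 4.08
ee_pos: [0.5806, -0.0283, 0.1469]
ee_rot: [[0.698, 0.716, -0.005], [0.716, -0.698, 0.001], [-0.003, -0.004, -1.0]]
force: [0.1, 0.5, 0.2]
opening: 0.0856
t 4.075 pos [ 0.5806 -0.0283  0.1469] yaw 0.7977 tilt [-0.005  0.001 -1.   ] F tool [ 0.5 -0.3 -0.2] M [-0.02  0.01  0.02] open 0.0856
shift [ 0.0065  0.0021 -0.0043] turn z -0.0003
```

View pics/w2.png

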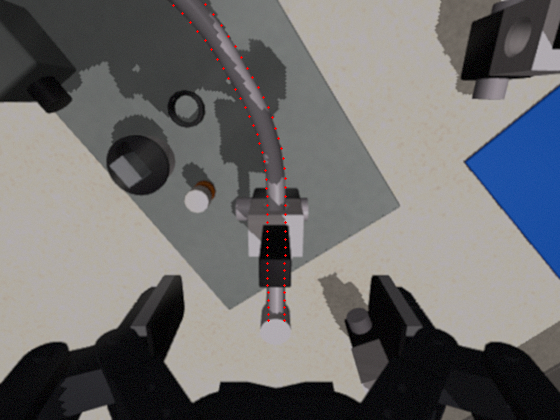

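The grip is at (275,258), lined up with the rod, and the open fingers straddle it. I check its position along the rod by projection before closing.

```bash
python3 - <<'E'
from st import *
q=np.load('q.npy'); k=eyes.get_calibration('wrist')
for s in(-.03,-.026,-.022):
  print(s,'grip top rear/front',np.round(proj(k,np.r_[world(q,s-.008,0,.186)[0],world(q,s+.008,0,.186)[0]])).tolist(),'block top rear/front L',np.round(proj(k,np.r_[world(q,s-.014,.017,.140)[0],world(q,s+.014,.017,.14)[0]])).tolist())
im=cv2.imread('pics/w2.png',0); print(im[190:300:3,286]); print(im[190:300:3,256])
E
```

```text
-0.03 grip top rear/front [[276.0, 296.0], [276.0, 268.0]] block top rear/front L [[250.0, 263.0], [249.0, 222.0]]
-0.026 grip top rear/front [[276.0, 289.0], [276.0, 260.0]] block top rear/front L [[250.0, 258.0], [249.0, 216.0]]
-0.022 grip top rear/front [[276.0, 282.0], [276.0, 253.0]] block top rear/front L [[250.0, 252.0], [248.0, 210.0]]
[ 39  40  76  62  72  76  78  62  76 174 174 158  18   0   7  11   0   1
   8  76   4   0  13  17  42  39  38  35  36  37  40  30  55 173 171 171
 168]
[ 16  24  27  66  74  73  75  74  80 100 104 106 103 104 104 108 171 173
 174 173 175 175 151 115 116 114 116 114 114 114 114 115 113 109 118 172
 172]
```

```bash
python3 -m jog '[[-1,[0.0075,0.002,-0.004],[0,0,0]],[-1,[0,0,0],[0,0,0]],[0.6,[0,0,0],[0,0,0]],[0.9,[0,0,0],[0,0,0]],[1,[0,0,0],[0,0,0]],[1,[0,0,0],[0,0,0]],[1,[0,0,0],[0,0,0]],[1,[0,0,0],[0,0,0]]]' 35
python3 - <<'E'
from st import *
q=np.load('q.npy'); w,h=world(q,-.0255,0,.149); stat(w[0],h[0])
E
```

```text
t: 5.12
ee_pos: [0.5863, -0.0258, 0.1512]
ee_rot: [[0.698, 0.717, -0.0], [0.717, -0.698, 0.0], [0.0, -0.0, -1.0]]
force: [-0.6, 0.0, -0.0]
opening: -0.0
t 5.125 pos [ 0.5863 -0.0258  0.1512] yaw 0.7988 tilt [-0.  0. -1.] F tool [-0.4 -0.5  0. ] M [-0.01 -0.02  0.02] open -0.0
shift [-0.0041 -0.0025  0.0043] turn z 0.0
```

```bash
python3 - <<'E'
from st import *
im=eyes.read_camera('wrist'); stat()
b=cv2.cvtColor(eyes.read_camera('scene'),cv2.COLOR_RGB2BGR)[100:240,220:440]
im=cv2.cvtColor(im,cv2.COLOR_RGB2BGR)
o=np.hstack([im[60:420,100:460],cv2.resize(b,(440,280))[:, :] if 0 else cv2.copyMakeBorder(cv2.resize(b,(440,280)),0,80,0,0,0)])
cv2.imwrite('pics/w3.png',o)
E
```

```text
t 5.175 pos [ 0.5863 -0.0258  0.1511] yaw 0.7987 tilt [-0.  0. -1.] F tool [ 0.7 -0.2 -0.1] M [-0.    0.02  0.05] open -0.0
```

View pics/w3.png

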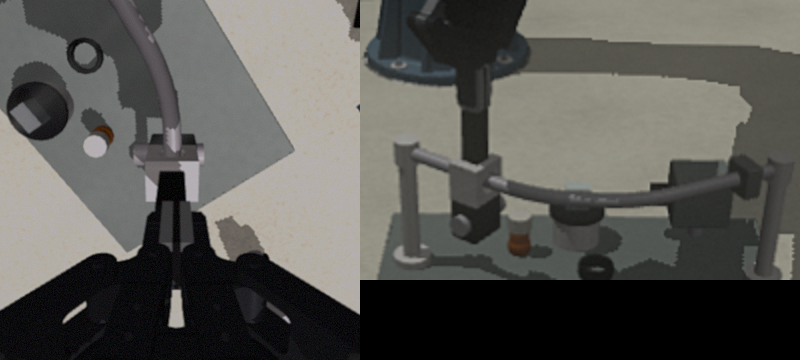

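```bash
python3 - <<'E'
from st import *
s=stat(); p=np.array(s['ee_pos']); print('joints',s['joints'])
z=np.array([0,0,1])
for c in('wrist','scene'):
  k=eyes.get_calibration(c); u=proj(k,np.array([p,p+.019*z,p+.035*z,p+.06*z]))
  print(c,np.round(u-( [100,60] if c=='wrist' else 0)).tolist() if c=='wrist' else np.round((u-[220,100])*2+[360,0]).tolist(), k['xyz'])
im=cv2.imread('pics/w3.png'); a=cv2.resize(im[140:270,110:240],(780,780)[:2],interpolation=cv2.INTER_CUBIC); a=cv2.resize(a,(390,390)); b=cv2.resize(im[60:190,430:560],(390,390),interpolation=cv2.INTER_CUBIC)
cv2.imwrite('pics/w4.png',np.clip(np.hstack([a,b]).astype(float)*1.8,0,255).astype(np.uint8))
E
```

```text
t 5.225 pos [ 0.5863 -0.0258  0.1512] yaw 0.7987 tilt [-0.  0. -1.] F tool [ 0.2 -0.1 -0.2] M [0.   0.03 0.02] open 0.0002
joints [-2.46071013e-01  2.48531120e-01  1.61847767e+00  4.08094501e-05
  1.27462301e+00  5.25974836e-01]
wrist [[176.0, 187.0], [176.0, 202.0], [177.0, 217.0], [177.0, 247.0]] [0.6446025  0.03449209 0.3292811 ]
scene [[476.0, 149.0], [476.0, 128.0], [475.0, 110.0], [475.0, 80.0]] [ 1.30486823 -0.1039011   0.52421867]
```

View pics/w4.png

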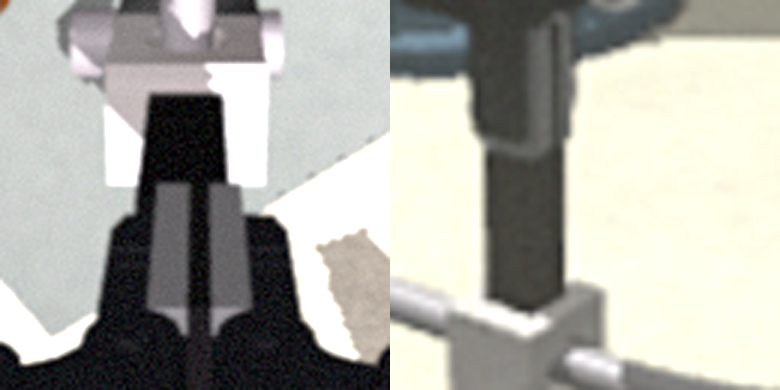

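```bash
python3 - <<'E'
from st import *
q=np.load('q.npy'); k=eyes.get_calibration('wrist'); kc=eyes.get_calibration('scene')
for s in(-.03,-.0255,-.02,-.015,-.01,-.005,0):
  print(s,'block front row',np.round(proj(k,world(q,s+.014,0,.14)[0])[0,1]),'(obs 221) grip bottom front',np.round(proj(k,world(q,s+.008,0,.14)[0])[0,1]),'(232) grip top front',np.round(proj(k,world(q,s+.008,0,.186)[0])[0,1]),'(261) scene grip top',np.round(proj(kc,world(q,s,0,.186)[0])[0]),'(276,156)')
E
```

```text
-0.03 block front row 228.0 (obs 221) grip bottom front 237.0 (232) grip top front 274.0 (261) scene grip top [275. 154.] (276,156)
-0.0255 block front row 222.0 (obs 221) grip bottom front 231.0 (232) grip top front 266.0 (261) scene grip top [277. 154.] (276,156)
-0.02 block front row 213.0 (obs 221) grip bottom front 223.0 (232) grip top front 256.0 (261) scene grip top [280. 155.] (276,156)
-0.015 block front row 206.0 (obs 221) grip bottom front 215.0 (232) grip top front 247.0 (261) scene grip top [282. 156.] (276,156)
-0.01 block front row 198.0 (obs 221) grip bottom front 207.0 (232) grip top front 237.0 (261) scene grip top [285. 157.] (276,156)
-0.005 block front row 190.0 (obs 221) grip bottom front 200.0 (232) grip top front 228.0 (261) scene grip top [288. 158.] (276,156)
0 block front row 182.0 (obs 221) grip bottom front 192.0 (232) grip top front 218.0 (261) scene grip top [290. 158.] (276,156)
```

```bash
python3 - <<'E'
from st import *
kc=eyes.get_calibration('scene')
p=np.array([.212,-.5338,.194]);y=np.array([.3688,-.9295,0]); x=np.array([.9295,.3688,0])
for dz in(0,.013,.03,.05): print(dz,np.round(proj(kc,[p+[0,0,dz]+y*.0425*s+x*.011*e for s in(1,-1) for e in(-1,1)])).tolist())
im=cv2.imread('pics/a.png'); cv2.imwrite('pics/a3.png',cv2.resize(im[0:100,0:100],(600,600),interpolation=cv2.INTER_CUBIC))
E
```

```text
0 [[10.0, 99.0], [10.0, 102.0], [48.0, 91.0], [49.0, 94.0]]
0.013 [[8.0, 93.0], [9.0, 96.0], [47.0, 86.0], [48.0, 88.0]]
0.03 [[7.0, 86.0], [7.0, 88.0], [45.0, 78.0], [46.0, 81.0]]
0.05 [[4.0, 77.0], [5.0, 79.0], [44.0, 69.0], [44.0, 72.0]]
```

View pics/a3.png

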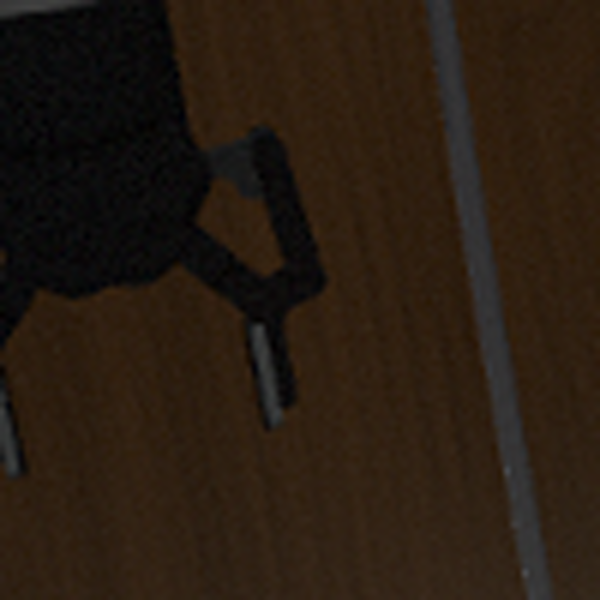

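The pictures (scene start, wrist, scene now) all show the true fingertips about 35 mm above the reported TCP. The fingers shut just over the grip's top at z≈.186, without contact. So I open, correct sideways, and go 36 mm lower than the reported figure suggests.

```bash
python3 -m jog '[[-0.4,[0,0,-0.01],[0,0,0]],[-0.4,[0,0,0],[0,0,0]],[-0.4,[0,0,0],[0,0,0]],[-0.4,[0,0,0],[0,0,0]],[-0.4,[-0.004,-0.0025,0.02],[0,0,0]],[-0.4,[0,0,0.03],[0,0,0]],[-0.4,[0,0,0.02],[0,0,0]],[-0.4,[0,0,0],[0,0,0]],[-0.4,[0,0,0],[0,0,0]]]' 35
python3 - <<'E'
from st import *
q=np.load('q.npy'); w,h=world(q,-.0255,0,.115); stat(w[0],h[0])
b=cv2.cvtColor(eyes.read_camera('scene'),cv2.COLOR_RGB2BGR)[100:240,220:360]
im=cv2.cvtColor(eyes.read_camera('wrist'),cv2.COLOR_RGB2BGR)[180:420,160:400]
cv2.imwrite('pics/w5.png',np.clip(1.5*np.hstack([cv2.resize(im,(400,400)),cv2.resize(b,(400,400),interpolation=cv2.INTER_CUBIC)]).astype(float),0,255).astype(np.uint8))
E
```

```text
t: 6.35
ee_pos: [0.5842, -0.0264, 0.1213]
ee_rot: [[0.698, 0.717, 0.0], [0.717, -0.698, -0.0], [0.0, 0.0, -1.0]]
force: [-0.1, 0.0, 0.0]
opening: 0.0598
t 6.35 pos [ 0.5842 -0.0264  0.1213] yaw 0.7988 tilt [ 0. -0. -1.] F tool [-0. -0. -0.] M [ 0.    0.   -0.03] open 0.0598
shift [-0.0003 -0.0004  0.0125] turn z 0.0
```

View pics/w5.png

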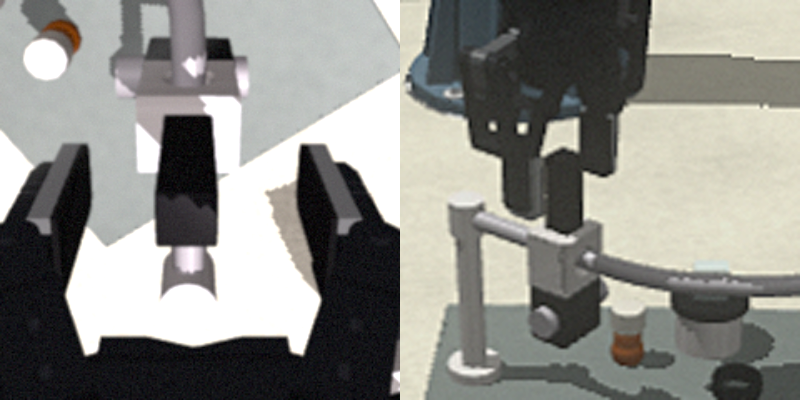

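```bash
python3 -m jog '[[-0.4,[0,-0.0035,0.0125],[0,0,0]],[-0.4,[0,0,0],[0,0,0]],[0.3,[0,0,0],[0,0,0]],[0.6,[0,0,0],[0,0,0]],[1,[0,0,0],[0,0,0]],[1,[0,0,0],[0,0,0]],[1,[0,0,0],[0,0,0]],[1,[0,0,0],[0,0,0]]]' 35
python3 - <<'E'
from st import *
q=np.load('q.npy'); w,h=world(q,-.0255,0,.115); stat(w[0],h[0])
E
```

```text
t: 7.45
ee_pos: [0.5829, -0.0252, 0.1151]
ee_rot: [[0.698, 0.716, 0.0], [0.716, -0.698, -0.0], [0.0, 0.0, -1.0]]
force: [-0.7, 0.3, 1.5]
opening: 0.0158
t 7.45 pos [ 0.5829 -0.0252  0.1151] yaw 0.7987 tilt [ 0. -0. -1.] F tool [-0.3 -0.8 -1.5] M [ 0.01 -0.01 -0.02] open 0.0158
shift [-0.0002  0.0032  0.0003] turn z 0.0
```

```bash
cat > plan.py <<'E'
from st import *
def path(q,s,d):
    w=np.linspace(-.014,.014,15); P=np.array([world(q,x+w)[0].mean(0) for x in s])
    H=[np.arctan2(*(world(q,x+.014)[0]-world(q,x-.014)[0])[0,1::-1]) for x in s]
    return P[:,:2]+d,np.array(H)
def plan(s,d,z,q=None,cmd=None):
    q=np.load('q.npy') if q is None else q
    st=stat(); Rm=np.array(st['ee_rot']); p=np.array(st['ee_pos'])[:2]; y=np.arctan2(Rm[1,0],Rm[0,0])
    if cmd is not None: p,y=np.array(cmd[:2]),cmd[2]
    zc=st['ee_pos'][2]; out=[]
    for P,h in zip(*path(q,s,d)):
        dd=R(y).T@(P-p); dd=np.array([dd[0],-dd[1],zc-z])/.5; zc=z
        out.append('[1,[%.4f,%.4f,%.4f],[0,0,%.4f]]'%(*dd,-(h-y)/np.pi)); p,y=P,h
    print('['+','.join(out)+']'); print('end cmd',np.round(p,4),round(y,4))
def where(d,q=None):
    """project current tool to path: s, lateral error (left +), yaw error"""
    q=np.load('q.npy') if q is None else q
    st=stat(); s=np.arange(-.06,.22,.0005); P,H=path(q,s,d); e=np.array(st['ee_pos'])[:2]-P; i=(e**2).sum(1).argmin()
    Rm=np.array(st['ee_rot']); print('s',round(s[i],4),'lat mm',np.round((R(H[i]).T@e[i])*1e3,2),'yawerr',round(np.arctan2(Rm[1,0],Rm[0,0])-H[i],4))
D=np.array([-.0011,.0011])
E
python3 -m jog '[[1,[0,0,-0.0018],[0,0,0]],[1,[0,0,-0.0018],[0,0,0]],[1,[0,0,0],[0,0,0]]]'
python3 -c "
from plan import *
plan(np.arange(-.0205,.016,.005),D,.1169)"
```

```text
t: 7.82
ee_pos: [0.5824, -0.0251, 0.1164]
ee_rot: [[0.698, 0.716, -0.001], [0.716, -0.698, 0.0], [-0.0, -0.001, -1.0]]
force: [-0.2, -0.6, -2.9]
opening: 0.0156
t 7.825 pos [ 0.5824 -0.0251  0.1164] yaw 0.7987 tilt [-0.001  0.    -1.   ] F tool [-0.5  0.3  2.9] M [0.04 0.04 0.04] open 0.0156
[[1,[0.0103,0.0009,-0.0011],[0,0,0.0000]],[1,[0.0100,-0.0000,0.0000],[0,0,-0.0000]],[1,[0.0100,-0.0000,0.0000],[0,0,-0.0006]],[1,[0.0100,-0.0001,0.0000],[0,0,-0.0028]],[1,[0.0100,-0.0001,0.0000],[0,0,-0.0052]],[1,[0.0100,-0.0001,0.0000],[0,0,-0.0076]],[1,[0.0100,-0.0002,0.0000],[0,0,-0.0099]],[1,[0.0100,-0.0002,0.0000],[0,0,-0.0123]]]
end cmd [0.6099 0.0042] 0.9196
```

```bash
python3 -m jog '[[1,[0.0100,0.0004,0],[0,0,0]],[1,[0.0100,0,0],[0,0,0]],[1,[0.0100,0,0],[0,0,-0.0006]],[1,[0.0100,-0.0001,0],[0,0,-0.0028]],[1,[0.0100,-0.0001,0],[0,0,-0.0052]],[1,[0.0100,-0.0001,0],[0,0,-0.0076]],[1,[0.0100,-0.0002,0],[0,0,-0.0099]],[1,[0.0100,-0.0002,0],[0,0,-0.0123]],[1,[0,0,0],[0,0,0]]]'
python3 -c "
from plan import *
where(D)
plan(np.arange(.0195,.056,.005),D,.1169)"
```

```text
t: 8.95
ee_pos: [0.6101, 0.0045, 0.1167]
ee_rot: [[0.605, 0.796, 0.0], [0.796, -0.605, -0.0], [0.0, 0.0, -1.0]]
force: [-0.1, -1.0, -3.0]
opening: 0.0156
t 8.95 pos [0.6101 0.0045 0.1167] yaw 0.9206 tilt [ 0. -0. -1.] F tool [-0.8  0.5  3. ] M [-0.01 -0.   -0.02] open 0.0156
s 0.015 lat mm [-0.09  0.04] yawerr -0.0031
t 8.95 pos [0.6101 0.0045 0.1167] yaw 0.9206 tilt [ 0. -0. -1.] F tool [-0.8  0.5  3. ] M [-0.01 -0.   -0.02] open 0.0156
[[1,[0.0091,-0.0001,-0.0003],[0,0,-0.0129]],[1,[0.0100,-0.0002,0.0000],[0,0,-0.0133]],[1,[0.0100,-0.0002,0.0000],[0,0,-0.0133]],[1,[0.0100,-0.0002,0.0000],[0,0,-0.0133]],[1,[0.0100,-0.0002,0.0000],[0,0,-0.0133]],[1,[0.0100,-0.0002,0.0000],[0,0,-0.0133]],[1,[0.0100,-0.0002,0.0000],[0,0,-0.0133]],[1,[0.0100,-0.0002,0.0000],[0,0,-0.0133]]]
end cmd [0.6284 0.0393] 1.2529
```

Force is only the carriage's weight, so the bore is floating clear of the rod. Continue.

```bash
python3 -m jog '[[1,[0.0091,-0.0001,-0.0003],[0,0,-0.0129]],[1,[0.0100,-0.0002,0],[0,0,-0.0133]],[1,[0.0100,-0.0002,0],[0,0,-0.0133]],[1,[0.0100,-0.0002,0],[0,0,-0.0133]],[1,[0.0100,-0.0002,0],[0,0,-0.0133]],[1,[0,0,0],[0,0,0]]]'
python3 -c "
from plan import *
where(D)
plan(np.arange(.0445,.071,.005),D,.1169)"
```

```text
t: 9.7
ee_pos: [0.6228, 0.0256, 0.1169]
ee_rot: [[0.428, 0.904, 0.0], [0.904, -0.428, 0.0], [0.0, 0.0, -1.0]]
force: [-0.0, 0.3, -3.5]
opening: 0.0158
t 9.7 pos [0.6228 0.0256 0.1169] yaw 1.1283 tilt [ 0.  0. -1.] F tool [ 0.3 -0.2  3.5] M [-0.03 -0.02 -0.05] open 0.0158
s 0.0395 lat mm [0.11 0.05] yawerr 0.0004
t 9.7 pos [0.6228 0.0256 0.1169] yaw 1.1283 tilt [ 0.  0. -1.] F tool [ 0.3 -0.2  3.5] M [-0.03 -0.02 -0.05] open 0.0158
[[1,[0.0097,-0.0001,-0.0000],[0,0,-0.0131]],[1,[0.0100,-0.0002,0.0000],[0,0,-0.0133]],[1,[0.0100,-0.0002,0.0000],[0,0,-0.0133]],[1,[0.0100,-0.0002,0.0000],[0,0,-0.0126]],[1,[0.0100,-0.0000,0.0000],[0,0,-0.0042]],[1,[0.0100,-0.0000,0.0000],[0,0,-0.0042]]]
end cmd [0.6325 0.0537] 1.3186
```

```bash
python3 -m jog '[[1,[0.0097,-0.0001,0],[0,0,-0.0131]],[1,[0.0100,-0.0002,0],[0,0,-0.0133]],[1,[0.0100,-0.0002,0],[0,0,-0.0133]],[1,[0.0100,-0.0002,0],[0,0,-0.0126]],[1,[0.0100,0,0],[0,0,-0.0042]],[1,[0.0100,0,0],[0,0,-0.0042]],[1,[0,0,0],[0,0,0]]]'
python3 -c "
from plan import *
where(D)
plan(np.arange(.0745,.096,.005),D,.1169)"
```

```text
t: 10.58
ee_pos: [0.6325, 0.0537, 0.1169]
ee_rot: [[0.25, 0.968, -0.0], [0.968, -0.25, 0.0], [0.0, -0.0, -1.0]]
force: [0.4, -0.6, -2.8]
opening: 0.0155
t 10.575 pos [0.6325 0.0537 0.1169] yaw 1.3184 tilt [-0.  0. -1.] F tool [-0.5  0.5  2.8] M [0.03 0.02 0.  ] open 0.0155
s 0.0695 lat mm [-0.01  0.01] yawerr -0.0002
t 10.575 pos [0.6325 0.0537 0.1169] yaw 1.3184 tilt [-0.  0. -1.] F tool [-0.5  0.5  2.8] M [0.03 0.02 0.  ] open 0.0155
[[1,[0.0100,-0.0000,-0.0001],[0,0,-0.0042]],[1,[0.0100,-0.0001,0.0000],[0,0,-0.0042]],[1,[0.0100,-0.0001,0.0000],[0,0,-0.0042]],[1,[0.0100,-0.0001,0.0000],[0,0,-0.0085]],[1,[0.0100,-0.0002,0.0000],[0,0,-0.0133]]]
end cmd [0.6377 0.0781] 1.4261
```

```bash
python3 -m jog '[[1,[0.0100,0,0],[0,0,-0.0042]],[1,[0.0100,-0.0001,0],[0,0,-0.0042]],[1,[0.0100,-0.0001,0],[0,0,-0.0042]],[1,[0.0100,-0.0001,0],[0,0,-0.0085]],[1,[0.0100,-0.0002,0],[0,0,-0.0133]],[1,[0,0,0],[0,0,0]]]'
python3 -c "
from plan import *
where(D)
plan(np.arange(.0995,.126,.005),D,.1169)"
```

```text
t: 11.32
ee_pos: [0.6377, 0.0782, 0.1169]
ee_rot: [[0.143, 0.99, 0.0], [0.99, -0.143, 0.0], [0.0, -0.0, -1.0]]
force: [0.3, -0.4, -2.8]
opening: 0.0159
t 11.325 pos [0.6377 0.0782 0.1169] yaw 1.4272 tilt [ 0.  0. -1.] F tool [-0.3  0.4  2.8] M [-0.02  0.05 -0.06] open 0.0159
s 0.0945 lat mm [ 0.08 -0.01] yawerr 0.0011
t 11.325 pos [0.6377 0.0782 0.1169] yaw 1.4272 tilt [ 0.  0. -1.] F tool [-0.3  0.4  2.8] M [-0.02  0.05 -0.06] open 0.0159
[[1,[0.0098,-0.0002,-0.0001],[0,0,-0.0129]],[1,[0.0100,-0.0002,0.0000],[0,0,-0.0133]],[1,[0.0100,-0.0002,0.0000],[0,0,-0.0133]],[1,[0.0100,-0.0002,0.0000],[0,0,-0.0133]],[1,[0.0100,-0.0002,0.0000],[0,0,-0.0133]],[1,[0.0100,-0.0002,0.0000],[0,0,-0.0133]]]
end cmd [0.6383 0.1079] 1.6761
```

```bash
python3 -m jog '[[1,[0.0098,-0.0002,0],[0,0,-0.0129]],[1,[0.0100,-0.0002,0],[0,0,-0.0133]],[1,[0.0100,-0.0002,0],[0,0,-0.0133]],[1,[0.0100,-0.0002,0],[0,0,-0.0133]],[1,[0,0,0],[0,0,0]]]'
python3 -c "
from plan import *
where(D)
plan(np.arange(.1195,.141,.005),D,.1169)"
```

```text
t: 11.95
ee_pos: [0.6389, 0.0981, 0.1169]
ee_rot: [[-0.022, 1.0, -0.0], [1.0, 0.022, 0.0], [0.0, -0.0, -1.0]]
force: [0.8, 0.4, -3.1]
opening: 0.0152
t 11.95 pos [0.6389 0.0981 0.1169] yaw 1.593 tilt [-0.  0. -1.] F tool [0.3 0.8 3.1] M [ 0.01 -0.02  0.03] open 0.0152
s 0.1145 lat mm [0.06 0.01] yawerr 0.0002
t 11.95 pos [0.6389 0.0981 0.1169] yaw 1.593 tilt [-0.  0. -1.] F tool [0.3 0.8 3.1] M [ 0.01 -0.02  0.03] open 0.0152
[[1,[0.0099,-0.0002,-0.0000],[0,0,-0.0132]],[1,[0.0100,-0.0002,0.0000],[0,0,-0.0133]],[1,[0.0100,-0.0002,0.0000],[0,0,-0.0133]],[1,[0.0100,-0.0002,0.0000],[0,0,-0.0130]],[1,[0.0100,-0.0002,0.0000],[0,0,-0.0111]]]
end cmd [0.6358 0.1227] 1.7935
```

```bash
python3 -m jog '[[1,[0.0099,-0.0002,0],[0,0,-0.0132]],[1,[0.0100,-0.0002,0],[0,0,-0.0133]],[1,[0.0100,-0.0002,0],[0,0,-0.0133]],[1,[0.0100,-0.0002,0],[0,0,-0.0130]],[1,[0,0,0],[0,0,0]]]'
python3 -c "
from plan import *
where(D)
plan(np.arange(.1395,.175,.005),D,.1169)"
```

```text
t: 12.58
ee_pos: [0.6368, 0.1179, 0.1169]
ee_rot: [[-0.187, 0.982, -0.0], [0.982, 0.187, 0.0], [0.0, -0.0, -1.0]]
force: [0.1, -0.9, -2.1]
opening: 0.015
t 12.575 pos [0.6368 0.1179 0.1169] yaw 1.7589 tilt [-0.  0. -1.] F tool [-0.9 -0.   2.1] M [0.03 0.03 0.01] open 0.015
s 0.1345 lat mm [0.09 0.05] yawerr 0.0001
t 12.575 pos [0.6368 0.1179 0.1169] yaw 1.7589 tilt [-0.  0. -1.] F tool [-0.9 -0.   2.1] M [0.03 0.03 0.01] open 0.015
[[1,[0.0098,-0.0001,-0.0000],[0,0,-0.0110]],[1,[0.0100,-0.0001,0.0000],[0,0,-0.0087]],[1,[0.0100,-0.0001,0.0000],[0,0,-0.0063]],[1,[0.0100,-0.0001,0.0000],[0,0,-0.0039]],[1,[0.0100,-0.0000,0.0000],[0,0,-0.0016]],[1,[0.0100,-0.0000,0.0000],[0,0,-0.0000]],[1,[0.0100,-0.0000,0.0000],[0,0,0.0000]],[1,[0.0100,0.0000,0.0000],[0,0,-0.0000]]]
end cmd [0.6264 0.1564] 1.8581
```

```bash
python3 -m jog '[[1,[0.0098,-0.0001,0],[0,0,-0.0110]],[1,[0.0100,-0.0001,0],[0,0,-0.0087]],[1,[0.0100,-0.0001,0],[0,0,-0.0063]],[1,[0.0100,-0.0001,0],[0,0,-0.0039]],[1,[0,0,0],[0,0,0]]]'
python3 -c "
from plan import *
where(D)"
python3 -m jog '[[1,[0.0100,0,0],[0,0,-0.0016]],[1,[0.0100,0,0],[0,0,0]],[1,[0.0100,0,0],[0,0,0]],[1,[0,0,0],[0,0,0]],[1,[0,0,0],[0,0,0]]]'
python3 - <<'E'
from plan import *
where(D)
b=cv2.cvtColor(eyes.read_camera('scene'),cv2.COLOR_RGB2BGR)[100:240,320:460]
im=cv2.cvtColor(eyes.read_camera('wrist'),cv2.COLOR_RGB2BGR)
q=np.load('q.npy'); k=eyes.get_calibration('wrist')
w,h=world(q,np.r_[.155:.25:.003]); w[:,:2]+=D
for a in proj(k,w): cv2.circle(im,tuple(int(v) for v in a),1,(0,0,255),-1)
im=im[140:420,140:420]
cv2.imwrite('pics/w6.png',np.clip(1.5*np.hstack([cv2.resize(im,(400,400)),cv2.resize(b,(400,400),interpolation=cv2.INTER_CUBIC)]).astype(float),0,255).astype(np.uint8))
E
```

```text
t: 13.2
ee_pos: [0.632, 0.1372, 0.1169]
ee_rot: [[-0.278, 0.961, -0.0], [0.961, 0.278, 0.0], [0.0, -0.0, -1.0]]
force: [-0.1, 0.4, -2.1]
opening: 0.0159
t 13.2 pos [0.632  0.1372 0.1169] yaw 1.8523 tilt [-0.  0. -1.] F tool [0.4 0.1 2.1] M [-0.04 -0.01  0.01] open 0.0159
s 0.1545 lat mm [0.04 0.04] yawerr -0.0007
t: 13.82
ee_pos: [0.628, 0.1511, 0.1169]
ee_rot: [[-0.282, 0.959, 0.0], [0.959, 0.282, -0.0], [-0.0, 0.0, -1.0]]
force: [0.3, 0.1, -2.6]
opening: 0.0155
t 13.825 pos [0.628  0.1511 0.1169] yaw 1.8567 tilt [ 0. -0. -1.] F tool [0.1 0.3 2.6] M [ 0.05  0.03 -0.01] open 0.0155
s 0.169 lat mm [-0.02 -0.02] yawerr -0.0015
```

View pics/w6.png

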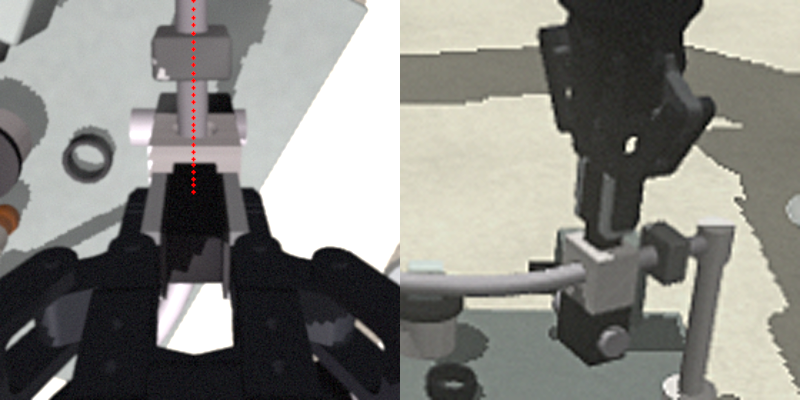

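```bash
python3 -m jog '[[1,[0.0080,0,0],[0,0,-0.0004]],[1,[0.0080,0,0],[0,0,0]],[1,[0,0,0],[0,0,0]],[1,[0,0,0],[0,0,0]]]'
python3 -c "
from plan import *
where(D)"
python3 -m jog '[[1,[0.0060,0,0],[0,0,0]],[1,[0.0060,0,0],[0,0,0]],[1,[0.0060,0,0],[0,0,0]],[1,[0.0060,0,0],[0,0,0]],[1,[0,0,0],[0,0,0]]]'
python3 -c "
from plan import *
where(D)"
```

```text
t: 14.42
ee_pos: [0.6257, 0.1588, 0.1169]
ee_rot: [[-0.283, 0.959, 0.0], [0.959, 0.283, -0.0], [-0.0, -0.0, -1.0]]
force: [-0.0, 0.2, -2.4]
opening: 0.0155
t 14.425 pos [0.6257 0.1588 0.1169] yaw 1.858 tilt [ 0. -0. -1.] F tool [0.2 0.  2.4] M [-0.01 -0.   -0.01] open 0.0155
s 0.177 lat mm [ 0.06 -0.01] yawerr -0.0001
t: 15.05
ee_pos: [0.6222, 0.1706, 0.1169]
ee_rot: [[-0.283, 0.959, -0.0], [0.959, 0.283, 0.0], [0.0, -0.0, -1.0]]
force: [0.5, 0.5, -3.7]
opening: 0.0153
t 15.05 pos [0.6222 0.1706 0.1169] yaw 1.8582 tilt [-0.  0. -1.] F tool [0.3 0.6 3.7] M [ 0.03 -0.01 -0.02] open 0.0153
s 0.1895 lat mm [-0.2 -0. ] yawerr 0.0001
```

Just short of the switch. Push in small steps.

```bash
for i in 1 ; do python3 -m jog '[[1,[0.0050,0,0],[0,0,0]],[1,[0.0050,0,0],[0,0,0]],[1,[0,0,0],[0,0,0]]]'; done
python3 -c "
from plan import *
where(D)"
python3 -m jog '[[1,[0.0040,0,0],[0,0,0]],[1,[0.0040,0,0],[0,0,0]],[1,[0,0,0],[0,0,0]]]'
python3 -c "
from plan import *
where(D)"
```

```text
t: 15.42
ee_pos: [0.6211, 0.1745, 0.117]
ee_rot: [[-0.283, 0.959, 0.0], [0.959, 0.283, -0.001], [-0.001, 0.0, -1.0]]
force: [-0.5, -2.4, -2.4]
opening: 0.0153
t 15.425 pos [0.6211 0.1745 0.117 ] yaw 1.8578 tilt [ 0.    -0.001 -1.   ] F tool [-2.2 -1.1  2.4] M [ 0.04 -0.74 -0.04] open 0.0153
s 0.1935 lat mm [-0.12 -0.08] yawerr -0.0003
t: 15.8
ee_pos: [0.6197, 0.179, 0.1169]
ee_rot: [[-0.283, 0.959, 0.0], [0.959, 0.283, 0.0], [0.0, 0.0, -1.0]]
force: [0.7, -3.4, -2.6]
opening: 0.0154
t 15.8 pos [0.6197 0.179  0.1169] yaw 1.8579 tilt [ 0.  0. -1.] F tool [-3.5 -0.3  2.6] M [ 0.05 -0.71 -0.03] open 0.0154
s 0.198 lat mm [ 0.11 -0.05] yawerr -0.0002
```

```bash
python3 -m jog '[[1,[0.0040,0,0],[0,0,0]],[1,[0.0040,0,0],[0,0,0]],[1,[0,0,0],[0,0,0]]]'
python3 -c "
from plan import *
where(D)"
python3 -m jog '[[1,[0.0030,0,0],[0,0,0]],[1,[0,0,0],[0,0,0]]]'
python3 -c "
from plan import *
where(D)"
```

```text
t: 16.18
ee_pos: [0.6185, 0.1831, 0.1169]
ee_rot: [[-0.283, 0.959, -0.0], [0.959, 0.283, 0.0], [0.0, 0.0, -1.0]]
force: [-0.5, -4.3, -2.1]
opening: 0.0158
t 16.175 pos [0.6185 0.1831 0.1169] yaw 1.8581 tilt [-0.  0. -1.] F tool [-3.9 -1.7  2.1] M [ 0.05 -0.62 -0.04] open 0.0158
s 0.2025 lat mm [-0.15 -0.01] yawerr -0.0001
t: 16.42
ee_pos: [0.6181, 0.1844, 0.1169]
ee_rot: [[-0.283, 0.959, -0.0], [0.959, 0.283, 0.0], [0.0, 0.0, -1.0]]
force: [0.5, -3.8, -1.6]
opening: 0.0158
t 16.425 pos [0.6181 0.1844 0.1169] yaw 1.8579 tilt [-0.  0. -1.] F tool [-3.8 -0.6  1.6] M [ 0.1  -0.7  -0.04] open 0.0158
s 0.2035 lat mm [ 0.19 -0.04] yawerr -0.0002
```

```bash
for i in 1 2 3; do python3 -m jog '[[1,[0.0020,0,0],[0,0,0]],[1,[0,0,0],[0,0,0]]]' >/dev/null
python3 -c "
from plan import *
where(D)"; done
```

```text
t 16.675 pos [0.618  0.1848 0.1169] yaw 1.8577 tilt [ 0.    -0.001 -1.   ] F tool [-4.7 -0.8  2.6] M [ 0.11 -1.02 -0.03] open 0.0158
s 0.204 lat mm [ 0.1  -0.02] yawerr -0.0004
t 16.925 pos [0.618  0.1849 0.117 ] yaw 1.8576 tilt [ 0.001 -0.002 -1.   ] F tool [-7.2 -1.5  3.1] M [ 0.16 -1.45 -0.04] open 0.0156
s 0.204 lat mm [ 0.24 -0.08] yawerr -0.0006
t 17.175 pos [0.6179 0.1856 0.1172] yaw 1.8573 tilt [ 0.001 -0.002 -1.   ] F tool [-8.1 -0.8  1. ] M [ 0.26 -1.57 -0.03] open 0.0157
s 0.205 lat mm [-0.07 -0.12] yawerr -0.0008
```

The force rose from 4 to 8 N with no further travel, at the drawn home position, so the switch is home. Ease back, lower the carriage onto the rod, release and rise.

```bash
python3 -m jog '[[1,[-0.0040,0,0],[0,0,0]],[1,[0,0,0.0018],[0,0,0]],[1,[0,0,0.0018],[0,0,0]],[1,[0,0,0],[0,0,0]]]' >/dev/null
python3 -c "
from plan import *
where(D)"
python3 -m jog '[[0.5,[0,0,0],[0,0,0]],[0.3,[0,0,0],[0,0,0]],[0.1,[0,0,0],[0,0,0]],[0,[0,0,0],[0,0,0]],[0,[0,0,0],[0,0,0]]]'
python3 -c "
from plan import *
where(D)"
```

```text
t 17.675 pos [0.6181 0.1854 0.1156] yaw 1.858 tilt [ 0.001  0.    -1.   ] F tool [-2.5 -1.1 -2.5] M [ 0.23 -0.39 -0.02] open 0.0154
s 0.2045 lat mm [ 0.21 -0.28] yawerr -0.0001
t: 18.3
ee_pos: [0.6179, 0.1852, 0.1151]
ee_rot: [[-0.283, 0.959, -0.0], [0.959, 0.283, 0.0], [0.0, -0.0, -1.0]]
force: [-0.6, 0.3, -1.2]
opening: 0.0425
t 18.3 pos [0.6179 0.1852 0.1151] yaw 1.8578 tilt [-0.  0. -1.] F tool [ 0.4 -0.5  1.2] M [0.02 0.01 0.01] open 0.0425
s 0.2045 lat mm [ 0.07 -0.02] yawerr -0.0003
```

```bash
python3 -m jog '[[0,[0,0,-0.02],[0,0,0]],[0,[0,0,-0.04],[0,0,0]],[-0.2,[0,0,-0.06],[0,0,0]],[-0.2,[0,0,-0.08],[0,0,0]],[-0.2,[-0.08,0,-0.08],[0,0,0]],[-0.2,[-0.1,0,0],[0,0,0]],[-0.2,[-0.1,0,0],[0,0,0]],[-0.2,[-0.1,0,0],[0,0,0]],[-0.2,[0,0,0],[0,0,0]],[-0.2,[0,0,0],[0,0,0]]]'
python3 - <<'E'
from plan import *
stat(); q=np.load('q.npy')
sc=cv2.cvtColor(eyes.read_camera('scene'),cv2.COLOR_RGB2BGR); tp=cv2.cvtColor(eyes.read_camera('top'),cv2.COLOR_RGB2BGR)
for c in('scene','top'):
  for n in('carriage','vial','cap'): print(c,n,[(np.round(d['location'],3).tolist(),round(d['conf'],2)) for d in landmark_of(c,n)][:3])
print('home',world(q,.2045)[0], 'top px grip/switch face', proj(eyes.get_calibration('top'),np.r_[world(q,.2045,0,.186)[0],world(q,.2185)[0]]))
a=cv2.resize(tp[180:320,110:250],(400,400),interpolation=cv2.INTER_CUBIC); b=cv2.resize(sc[120:260,320:460],(400,400),interpolation=cv2.INTER_CUBIC)
cv2.imwrite('pics/f.png',np.clip(1.5*np.hstack([a,b]).astype(float),0,255).astype(np.uint8))
E
```

```text
t: 19.55
ee_pos: [0.6719, 0.0031, 0.2564]
ee_rot: [[-0.283, 0.959, 0.001], [0.959, 0.283, 0.0], [-0.0, 0.001, -1.0]]
force: [-0.3, 0.9, 0.0]
opening: 0.0514
t 19.55 pos [0.6719 0.0031 0.2564] yaw 1.8573 tilt [ 0.001  0.    -1.   ] F tool [ 1. -0. -0.] M [ 0.04 -0.05  0.04] open 0.0514
scene carriage [([0.797, -0.067, 0.067], 0.76), ([0.527, -0.228, 0.068], 0.76), ([0.617, 0.182, 0.122], 0.66)]
scene vial [([0.53, 0.025, 0.014], 0.7)]
scene cap [([0.573, 0.08, 0.012], 0.47)]
top carriage [([0.531, -0.223, 0.069], 0.89), ([0.616, 0.188, 0.122], 0.81), ([0.794, -0.071, 0.068], 0.76)]
top vial [([0.634, 0.056, 0.129], 0.38), ([0.526, 0.022, 0.013], 0.35)]
top cap [([0.571, 0.082, 0.017], 0.55)]
home [[0.61897959 0.18404243 0.125     ]] top px grip/switch face [[155.90700638 218.68976298]
 [158.45132206 224.90509763]]
```

View pics/f.png

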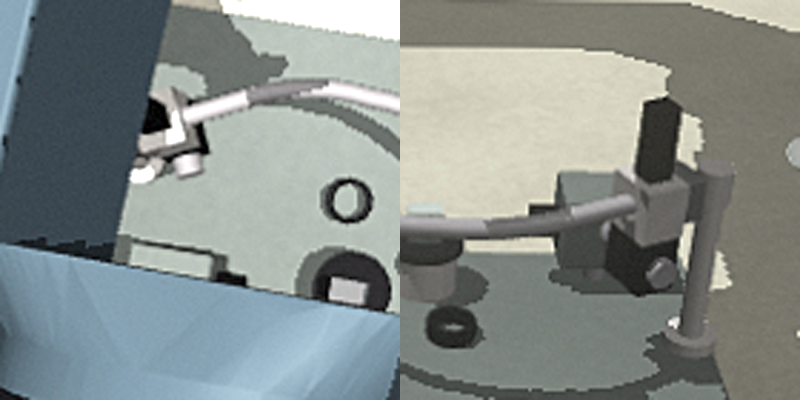

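The picture shows the carriage hanging upright against the switch next to the far post, with the gripper clear. The ring and jar have not moved. Handing in.

```bash
python3 -c "
from cell import env
print(env.close_job())"
```

```text
the job is handed in; nothing more can be done
None
```

The carriage is parked at the far end with the switch pushed home, and the job was handed in at about 20 s of the 72 s. No verdict was reported, so this rests on my own checks.

- **Slide:** I held the carriage by its grip and lifted it about 1.8 mm, so the bore hung clear of the rod. I then led it round the bend along the rail fitted from the pictures, whose far half is turned by about -0.16 rad. At every check up to the switch the wrist felt little more than the carriage's weight.
- **Way-point:** I stopped for about 0.4 s on the far straight, roughly 35 mm and then 27 mm short of home by the fit. The switch was not yet touched.
- **Switch:** It took about 4 N. The force then rose to 8 N with no further travel, at the fitted home position, which is the end stop. The switch's travel could not be read directly.
- **End state:** I eased back, lowered the carriage onto the rod, released it and moved clear. The last picture shows it hanging upright against the switch. The networks place it at (0.617, 0.185), against (0.619, 0.184) by the fit. That is about 5 mm short of the drawn park point, where 12 mm is allowed. The jar and ring are within about 3 mm of their first readings, which is within the networks' error.

**What disagreed:** The reported TCP lay about 35 mm beyond the true fingertips. Because of this my first grasp closed on air above the grip, without contact. I corrected the height from the pictures and the second grasp held. In the last top view the network also reported a jar at the bend, with low confidence; it had the real jar in place as well.

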